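# Latch test of a bit case before packing

### The arm

A 6-joint arm with a two-finger parallel gripper is mounted at the origin on a cart in front of the work surface, level with it; the furniture and walls round the work are solid. World frame = base frame: x ahead of the robot, y to its left, z up, the work surface at z = 0. Lengths are in m, angles in rad, forces in N, time in s.
With the tool pointing down it reaches from about 0.25 to 0.725 m from the base axis. Payload 4 kg.
Tool frame: the origin (TCP) lies at the very end of the fingers, on their centre line; the grasp point (between the pads) lies 19 mm behind it; x points along the fingers, y is the direction in which the jaws open and shut, and the axes are right-handed (so a half turn about x gives the same grasp; the last joint's range is limited). The gripper opens to 85 mm and grips with 20 to 120 N. Pads are 22 mm wide; open, the fingers measure 114 mm over their backs; the gripper's body (76 mm by 85 mm) begins 54 mm behind the grasp point. The pads swing forward as they close: fully open they stand 13 mm farther back than shut.
Start: joints at [1.267, 0.241, 0.005, 1.335, 0, 1.571], TCP at [0.15, 0.477, 0.207] pointing down, gripper open.
Joint ranges: [-2.72, 2.72], [-1.05, 1.87], [-1.09, 1.28], [-1.99, 2.15], [-1.42, 1.44], [-3.14, 3.14]. Speed limits (rad/s): [2.79, 2.79, 3.14, 3.14, 3.14, 3.14].

### API

Orientations are given as a unit quaternion [x, y, z, w].
In Python, from workcell import get_obs, camera, job_done gives the robot as it stands. The module is installed in compiled form; this text tells all that it offers.
- The arm moves only by the tool arm_command, never from a script. Its argument "motion" is a list of rows, each an object of numbers: "x", "y", "z": the shift along the tool's x, y, z in m; "roll": the turn about the tool's x in rad; "fingers": the opening, from 0 (shut) to 1 (fully open). A call has 1 to 20 rows; each row shifts and turns the pose as measured when the row begins, along the tool's axes as they then stand; what a row does not reach is not made up. A row lasts 1/12 s, in which the tool goes at most 41.7 mm and 7.16 degrees, less where a joint would pass 70% of its speed; a pose out of reach is approached as far as the arm can. A call is refused whole if a number of a shift passes 0.0417 or a number of a turn 0.125, either way. A call with a gripper value outside its range is refused whole. The fingers move at their own pace and stop on an object; the grip force is fixed at half the most. Time passes only in rows, so rows that do not move let the fingers close. It gives the time, the measured TCP pose, the force and the opening at its end, in the units of the state.
- get_obs(): the state, without advancing time (a new reading comes with each control period).
- camera(name): name is "scene" or "top"; returns a dict with "frame" (400x640x3 uint8, red, green, blue), "intrinsics" (3x3 intrinsics, pixels), "k1" (the pictures are not rectified: a ray, as slopes to the right and down, at radius r is drawn at 1 + k1 r^2 times it, then the intrinsics apply), "rvec" (rotation vector, rad) and "tvec" (3), from world to camera coordinates, as OpenCV has them. Camera axes: x right, y down, z forward; pixel columns grow to the right and rows downward; lengths in m; the calibration is good to about 2 mm. A picture is of the moment at which its call begins. There is no depth.
- job_done(): hands the job in, once; it reports no verdict.
The state is a dict: "clock": time; "joint_pos": joint angles; "joint_vel": joint speeds; "tau": joint torques, N m; "eef_pos": TCP position; "tool_rot": TCP orientation; "ft_force": force on the tool from outside, world axes, zero at the start; "ft_torque": the same for the moment, N m; "grip_width": finger opening in m.
Only numpy, scipy, OpenCV 4.12 (cv2) and the standard library are available. Lean on these libraries where they do the work, as an engineer would, in place of code of your own. Each camera call takes 0.05 s, during which the arm holds its last target.

### The job

Before the green case of driver bits is packed, test its latch: press the black thumb button at its front so that the lid springs fully open, then push the lid down until it snaps shut and stays latched. Keep the white case shut.

Things in the scene. Friction and masses are not known exactly. Their poses are not given: they have to be found in the camera images.
- green_case: Low grey case, 148 mm deep (x), 90 mm wide (y), fixed to the table, with a green lid and a black thumb button. Origin on the table under the case; +z up, -x to its front (button side), y along the hinge. Case frame, mm, lid shut: lid top z = 41, x -42 to 55; hinge axis at x 55, z 31. Button's hook (keep off it) just before the lid: x -53 to -42, y -12 to 12, top z 42.
- green_case_lid (a joint): Green lid's angle: 0 shut, 0.55 rad fully open. Once freed a spring opens it within 1 s; its front edge then stands about 90 mm above the table at case x -23 mm. To shut it, push its top straight down from above near mid-lid (case x 0 to -20): some 3 N; up to 8 N for the last few degrees, where it snaps under the sprung hook and then stays at about 0 by itself.
- green_case_button (a joint): Tilt of the green case's black thumb button: 0 at rest, grows as pressed. Pad 26 mm (x) by 44 mm (y), its top at z 36 mm in its middle, x -70, y 0 mm in the case frame, sloping up to z 39 at its front. Pressed down to z 31 it lies level (0.2 rad) and frees the lid; stop at 0.29 rad (z 29). Sprung: 1 to 3 N; comes back up by itself.
- white_case_lid (a joint): Lid angle of the other case, alike but with a white lid: 0 shut, 0.55 rad fully open. It stays shut.

How it is judged:
By the outcome, as a careful person would: the job done as asked, in the order asked, and still so for the second after the job is handed in, with the robot touching nothing.
It also fails if it takes over 29 s, if anything falls off the work surface, if the arm or the gripper's body presses on something with over 40 N, if the wrist force passes 120 N, or if a joint passes its speed limit or range.

## Working session

There is one attempt and no reset: what is moved stays moved. The work goes in short steps, Python scripts to look and compute and a tool call to move; the robot and the scene stay as the last step left them, time stands still between calls to the robot, and variables do not carry over. Pictures are saved under pics/ and viewed, and the job is handed in when it is done.

Besides the shell and the picture viewer there is one more tool, called after "Call:" as name([rows], argument=value, ...), one row to a line, values as JSON. arm_command: Moves the arm, as the interface text tells. Its arguments: {"type":"object","properties":{"motion":{"type":"array","items":{"type":"object","properties":{"x":{"type":"number"},"y":{"type":"number"},"z":{"type":"number"},"roll":{"type":"number"},"fingers":{"type":"number"}}}}},"required":["motion"]}

```bash
mkdir -p pics; python3 - <<'E'
from workcell import get_obs,camera
import cv2
o=get_obs()
for k,v in o.items(): print(k,v)
for n in("scene","top"):
    c=camera(n); cv2.imwrite(f"pics/{n}0.png",c["frame"][:,:,::-1]); print(n,c["intrinsics"],c["k1"],c["rvec"],c["tvec"])
E
```

```text
clock 0.0
joint_pos [ 1.26700885e+00  2.41436524e-01  3.72909806e-03  1.33524764e+00
 -1.16979175e-05  1.57079684e+00]
joint_vel [1.27824449e-03 2.00869093e-03 1.35969320e-03 1.38152585e-03
 7.38343505e-05 3.36327022e-04]
tau [ 2.50978492e-04 -3.72319329e+01  2.52406955e+01  1.68595836e-02
  7.57170574e-05 -2.07733500e-06]
eef_pos [0.14936191 0.47643433 0.20620316]
tool_rot [ 0.10623761  0.69907633 -0.10774775  0.69885354]
ft_force [0.7307025  0.00258611 0.0490257 ]
ft_torque [-0.01400565  0.03670727  0.06309574]
grip_width 0.08531231944847102
scene [[440.61596079   0.         322.25428184]
 [  0.         440.61596079 194.18849282]
 [  0.           0.           1.        ]] -0.12084369301486053 [ 2.1321932  -0.71713028  0.32181288] [-0.42572493  0.25336056  0.87327102]
top [[391.91577788   0.         319.14232136]
 [  0.         391.91577788 197.92839964]
 [  0.           0.           1.        ]] -0.07819672108169134 [ 2.22245427 -2.1582492   0.09146369] [-0.02507392  0.53629412  1.02119692]
```

View pics/scene0.png

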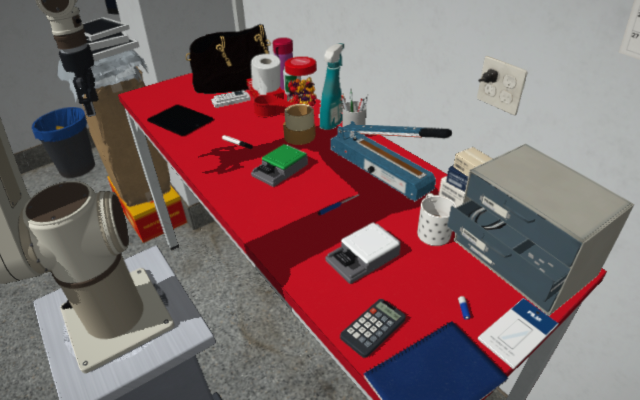

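View pics/top0.png

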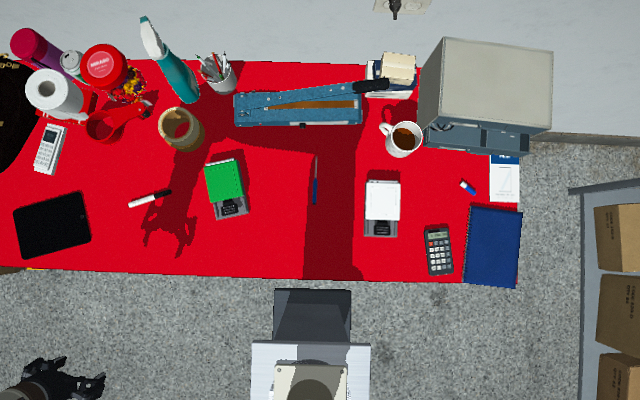

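The scene view shows the green case at about (283,163). In the top view the green lid is at about (224,183) and the button at about (232,208), facing the robot. The white case is off to the right. Next I'll measure the green lid and the button.

```bash
cat > h.py <<'E'
import numpy as np,cv2
from workcell import get_obs,camera
def ray(c,uv):
    K=c["intrinsics"];d=np.array([c["k1"],0,0,0,0.])
    p=cv2.undistortPoints(np.float64(uv).reshape(-1,1,2),K,d).reshape(-1,2)
    R=cv2.Rodrigues(np.float64(c["rvec"]))[0];t=np.float64(c["tvec"]).ravel()
    return -R.T@t,(np.c_[p,np.ones(len(p))])@R
def onz(c,uv,z):
    o,d=ray(c,uv); return o+d*((z-o[2])/d[:,2])[:,None]
def proj(c,P):
    return cv2.projectPoints(np.float64(P).reshape(-1,3),np.float64(c["rvec"]),np.float64(c["tvec"]),c["intrinsics"],np.array([c["k1"],0,0,0,0.]))[0].reshape(-1,2)
E
python3 - <<'E'
from h import *
for n in("top","scene"):
    c=camera(n); f=c["frame"]; hsv=cv2.cvtColor(f,cv2.COLOR_RGB2HSV)
    m=cv2.inRange(hsv,(45,120,100 if n=="top" else 60),(75,255,255))
    box=(195,145,260,230) if n=="top" else (240,130,320,195)
    mm=np.zeros_like(m); x0,y0,x1,y1=box; mm[y0:y1,x0:x1]=m[y0:y1,x0:x1]
    cs=max(cv2.findContours(mm,0,2)[0],key=cv2.contourArea)
    P=onz(c,cs.reshape(-1,2),0.041)
    r=cv2.minAreaRect(np.float32(P[:,:2]*1000)); print(n,cv2.contourArea(cs),r,cv2.boxPoints(r).round(1).tolist())
    x0,y0,x1,y1=box
    cv2.imwrite(f"pics/crop_{n}.png",cv2.resize(f[y0-5:y1+5,x0-5:x1+5,::-1],None,fx=6,fy=6,interpolation=cv2.INTER_NEAREST))
E
```

```text
top 1154.0 ((571.8099975585938, 243.349609375), (97.03627014160156, 87.1065902709961), 14.214717864990234) [[514.0999755859375, 273.70001220703125], [535.5, 189.1999969482422], [629.5, 213.0], [608.0999755859375, 297.5]]
scene 564.5 ((567.9881591796875, 238.23345947265625), (100.5851821899414, 94.10047149658203), 13.701048851013184) [[508.0, 272.0], [530.2999877929688, 180.60000610351562], [628.0, 204.39999389648438], [605.7000122070312, 295.8999938964844]]
```

View pics/crop_top.png

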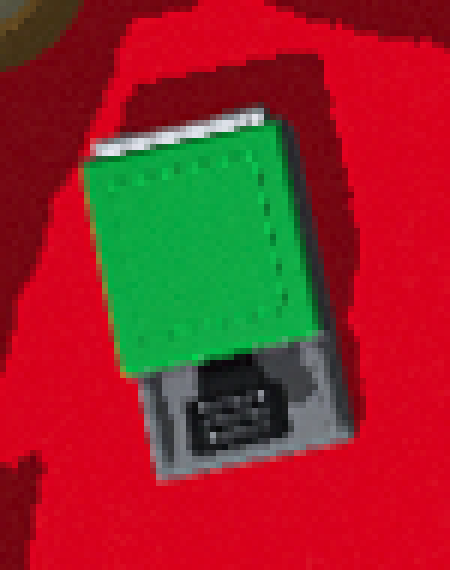

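View pics/crop_scene.png

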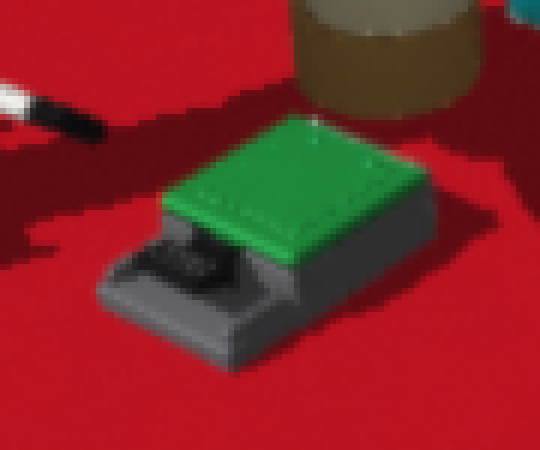

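```bash
cat >> h.py <<'E'
from scipy.spatial.transform import Rotation as Ro
YAW=np.radians(14.2); CX=np.array([np.cos(YAW),np.sin(YAW),0]); CY=np.array([-np.sin(YAW),np.cos(YAW),0])
ORG=np.array([.5655,.2417,0])
def case(x,y,z): return ORG+CX*x/1e3+CY*y/1e3+np.array([0,0,z/1e3])
def rel(target):
    o=get_obs(); R=Ro.from_quat(o["tool_rot"]).as_matrix()
    # roll so that tool y || +-CY
    v=R.T@CY; a=np.arctan2(v[2],v[1]); a=(a+np.pi/2)%np.pi-np.pi/2
    print("t",o["clock"],"case-pos mm",((np.array(o["eef_pos"])-ORG)@np.c_[CX,CY,[0,0,1]]*1e3).round(1),"F",np.round(o["ft_force"],1),"axes x",R[:,0].round(3),"y",R[:,1].round(3))
    print("tool shift mm (now)",(R.T@(target-o["eef_pos"])*1e3).round(1),"roll",round(a,3),"after roll",((R@Ro.from_rotvec([a,0,0]).as_matrix()).T@(target-o["eef_pos"])*1e3).round(1), "j6",round(o["joint_pos"][5],2))
E
python3 - <<'E'
from h import *
c=camera("top"); print(proj(c,[case(-70,0,36),case(-42,45,41),case(-42,-45,41),case(-93,45,10)]).round(1))
f=c["frame"].copy()
c2=camera("scene");print(proj(c2,[case(-70,0,36),case(-42,45,41),case(-42,-45,41)]).round(1))
# dark mask of button in top
g=cv2.cvtColor(c["frame"],cv2.COLOR_RGB2GRAY)[195:222,214:252]
ys,xs=np.where(g<45); print(len(xs),xs.mean()+214,ys.mean()+195)
rel(case(-71,0,70))
E
```

```text
[[229.2 209.8]
 [209.8 202.9]
 [243.5 195.5]
 [216.7 222.2]]
[[264.6 168.4]
 [260.3 157.2]
 [283.1 167.9]]
191 231.92146596858638 205.65968586387436
t 0.3 case-pos mm [-345.6  330.1  206.8] F [-0.2  0.3  0.5] axes x [-0.    -0.001 -1.   ] y [ 0.299  0.954 -0.001]
tool shift mm (now) [ 136.9 -137.1  406.8] roll -0.552 after roll [ 136.9 -330.   274.6] j6 1.57
```

Call:
arm_command([
  {"roll": -0.11, "fingers": 0},
  {"roll": -0.11, "fingers": 0},
  {"roll": -0.11, "fingers": 0},
  {"roll": -0.11, "fingers": 0},
  {"roll": -0.11, "fingers": 0},
  {"y": -0.03, "z": 0.025, "fingers": 0},
  {"y": -0.03, "z": 0.025, "fingers": 0},
  {"y": -0.03, "z": 0.025, "fingers": 0},
  {"y": -0.03, "z": 0.025, "fingers": 0},
  {"y": -0.03, "z": 0.025, "fingers": 0},
  {"y": -0.03, "z": 0.025, "fingers": 0},
  {"y": -0.03, "z": 0.025, "fingers": 0},
  {"y": -0.03, "z": 0.025, "fingers": 0},
  {"y": -0.03, "z": 0.025, "fingers": 0},
  {"y": -0.03, "z": 0.025, "fingers": 0},
  {"fingers": 0},
])

```text
schema error: expected keys x, y, z, roll, fingers
```

```bash
python3 - <<'E'
from h import *
rel(case(-71,0,70)); print(get_obs()["grip_width"])
E
```

```text
t 0.3 case-pos mm [-345.6  330.1  206.8] F [-0.2  0.3  0.5] axes x [-0.    -0.001 -1.   ] y [ 0.299  0.954 -0.001]
tool shift mm (now) [ 136.9 -137.1  406.8] roll -0.552 after roll [ 136.9 -330.   274.6] j6 1.57
0.08563705441226113
```

All keys are required in every row.

Call:
arm_command([
  {"x": 0, "y": 0, "z": 0, "roll": -0.11, "fingers": 0},
  {"x": 0, "y": 0, "z": 0, "roll": -0.11, "fingers": 0},
  {"x": 0, "y": 0, "z": 0, "roll": -0.11, "fingers": 0},
  {"x": 0, "y": 0, "z": 0, "roll": -0.11, "fingers": 0},
  {"x": 0, "y": 0, "z": 0, "roll": -0.11, "fingers": 0},
  {"x": 0, "y": -0.03, "z": 0.025, "roll": 0, "fingers": 0},
  {"x": 0, "y": -0.03, "z": 0.025, "roll": 0, "fingers": 0},
  {"x": 0, "y": -0.03, "z": 0.025, "roll": 0, "fingers": 0},
  {"x": 0, "y": -0.03, "z": 0.025, "roll": 0, "fingers": 0},
  {"x": 0, "y": -0.03, "z": 0.025, "roll": 0, "fingers": 0},
  {"x": 0, "y": -0.03, "z": 0.025, "roll": 0, "fingers": 0},
  {"x": 0, "y": -0.03, "z": 0.025, "roll": 0, "fingers": 0},
  {"x": 0, "y": -0.03, "z": 0.025, "roll": 0, "fingers": 0},
  {"x": 0, "y": -0.03, "z": 0.025, "roll": 0, "fingers": 0},
  {"x": 0, "y": -0.03, "z": 0.025, "roll": 0, "fingers": 0},
  {"x": 0, "y": 0, "z": 0, "roll": 0, "fingers": 0},
])

```text
clock: 1.63
eef_pos: [0.4847, 0.2504, 0.2048]
tool_rot: [-0.101, 0.699, 0.101, 0.7]
ft_force: [0.1, 0.9, 0.3]
grip_width: -0.0
```

```bash
python3 - <<'E'
from h import *
rel(case(-71,0,70)); print(get_obs()["grip_width"])
E
```

```text
t 1.6333 case-pos mm [-76.2  28.2 204.8] F [0.1 0.9 0.3] axes x [ 0.001  0.001 -1.   ] y [-0.283  0.959  0.   ]
tool shift mm (now) [134.8 -28.4   3.9] roll 0.04 after roll [134.8 -28.3   5. ] j6 0.19
-3.234511395872126e-05
```

Call:
arm_command([
  {"x": 0, "y": 0, "z": 0, "roll": 0.04, "fingers": 0},
  {"x": 0.025, "y": -0.014, "z": 0.0025, "roll": 0, "fingers": 0},
  {"x": 0.025, "y": -0.014, "z": 0.0025, "roll": 0, "fingers": 0},
  {"x": 0.03, "y": 0, "z": 0, "roll": 0, "fingers": 0},
  {"x": 0.03, "y": 0, "z": 0, "roll": 0, "fingers": 0},
  {"x": 0.02, "y": 0, "z": 0, "roll": 0, "fingers": 0},
  {"x": 0, "y": 0, "z": 0, "roll": 0, "fingers": 0},
])

```text
clock: 2.22
eef_pos: [0.5015, 0.2221, 0.0717]
tool_rot: [-0.082, 0.7, 0.085, 0.705]
ft_force: [-1.5, -0.7, 0.3]
grip_width: 0.0
```

```bash
python3 - <<'E'
from h import *
rel(case(-71,0,40))
c=camera("top"); t=cv2.resize(c["frame"][140:235,185:270,::-1],None,fx=4,fy=4,interpolation=cv2.INTER_NEAREST)
c=camera("scene"); s=cv2.resize(c["frame"][110:205,225:325,::-1],None,fx=4,fy=4,interpolation=cv2.INTER_NEAREST)
cv2.imwrite("pics/a1.png",np.hstack([t,s]))
E
```

```text
t 2.2167 case-pos mm [-66.9  -3.3  71.7] F [-1.5 -0.7  0.3] axes x [ 0.007  0.004 -1.   ] y [-0.234  0.972  0.003]
tool shift mm (now) [31.7  3.2 -4.4] roll -0.011 after roll [31.7  3.2 -4.4] j6 0.18
```

View pics/a1.png

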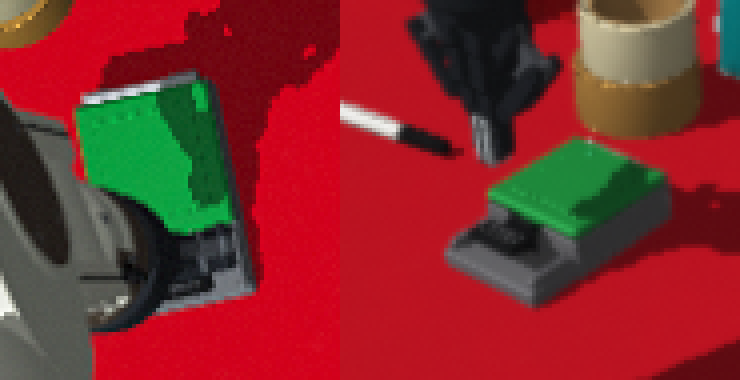

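```bash
python3 - <<'E'
from h import *
rel(case(-72,0,45))
p=get_obs()["eef_pos"]
for n in("top","scene"):
    c=camera(n); print(n,proj(c,[p,case(-70,0,36)]).round(1))
E
```

```text
t 2.3167 case-pos mm [-64.4  -2.7  75.5] F [0.3 0.3 0.4] axes x [ 0.012  0.006 -1.   ] y [-0.235  0.972  0.003]
tool shift mm (now) [30.4  2.5 -8. ] roll -0.011 after roll [30.4  2.6 -8. ] j6 0.18
top [[226.4 206.7]
 [229.2 209.8]]
scene [[265.3 155.9]
 [264.6 168.4]]
```

```bash
python3 - <<'E'
from h import *
rel(case(-72,0,45)); print(get_obs()["joint_vel"],get_obs()["joint_pos"])
c=camera("scene"); f=c["frame"][:,:,::-1].copy()
p=get_obs()["eef_pos"]
q=proj(c,[p,p+np.array([0,0,.01]),p+np.array([0,0,.02])])
s=cv2.resize(f[90:190,210:330],None,fx=6,fy=6,interpolation=cv2.INTER_NEAREST)
for a in q: cv2.circle(s,(int((a[0]+.5-210)*6),int((a[1]+.5-90)*6)),3,(0,255,255),-1)
cv2.imwrite("pics/a2.png",s)
rel(case(-72,0,45))
E
```

```text
t 2.4167 case-pos mm [-62.   -2.3  77.8] F [-0.4 -0.7  0.5] axes x [ 0.017  0.009 -1.   ] y [-0.235  0.972  0.004]
tool shift mm (now) [ 32.6   2.  -10.6] roll -0.011 after roll [ 32.6   2.1 -10.6] j6 0.18
[-0.00069618 -0.01293805  0.01279561 -0.00419646  0.00091414 -0.00053908] [ 4.16659539e-01  4.17477721e-01 -9.46109191e-02  1.03942732e+00
  1.01328310e-03  1.79433408e-01]
t 2.4667 case-pos mm [-61.6  -2.2  78.2] F [0.7 0.3 0.9] axes x [ 0.018  0.009 -1.   ] y [-0.235  0.972  0.005]
tool shift mm (now) [ 33.    2.  -11.1] roll -0.011 after roll [ 33.    2.1 -11. ] j6 0.18
```

View pics/a2.png

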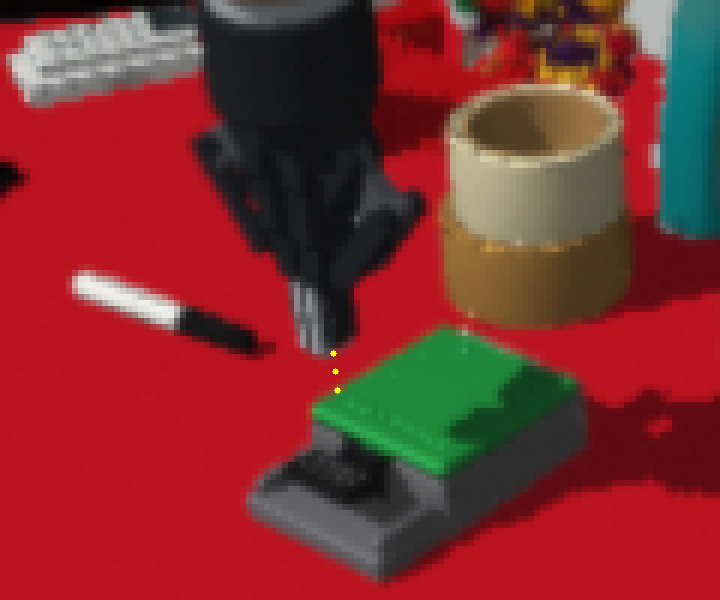

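```bash
python3 - <<'E'
from h import *
p=np.array(get_obs()["eef_pos"])
out=[]
for n,(x0,y0,w,h),k in (("top",(150,130,130,130),4),("scene",(225,110,65,65),6)):
    c=camera(n); f=c["frame"][:,:,::-1].copy()
    print(n,"cam",ray(c,[[320,200]])[0].round(3)); 
    q=proj(c,[p,p+[0,0,.02],p+[.02,0,0],p+[0,.02,0]]);print(q.round(1))
    s=cv2.resize(f[y0:y0+h,x0:x0+w],None,fx=k,fy=k,interpolation=cv2.INTER_NEAREST)
    s=np.clip(s.astype(float)*2.2,0,255).astype(np.uint8)
    a=q[0];cv2.circle(s,(int((a[0]+.5-x0)*k),int((a[1]+.5-y0)*k)),3,(0,255,255),-1)
    s=cv2.copyMakeBorder(s,0,max(0,520-s.shape[0]),0,0,cv2.BORDER_CONSTANT)[:520]
    out.append(s)
cv2.imwrite("pics/a3.png",np.hstack(out)[:, :800]); rel(case(-72,0,45))
E
```

```text
top cam [0.462 0.002 1.057]
[[225.8 205.6]
 [224.  205.2]
 [226.2 197.7]
 [217.9 205.4]]
scene cam [ 0.037 -0.693  0.726]
[[265.8 154.6]
 [265.1 148.3]
 [272.1 152.1]
 [262.1 151.5]]
t 2.5667 case-pos mm [-61.7  -2.3  78.2] F [-0.6  0.6 -0.2] axes x [ 0.018  0.009 -1.   ] y [-0.235  0.972  0.005]
tool shift mm (now) [ 33.   2. -11.] roll -0.011 after roll [ 33.    2.1 -11. ] j6 0.18
```

View pics/a3.png

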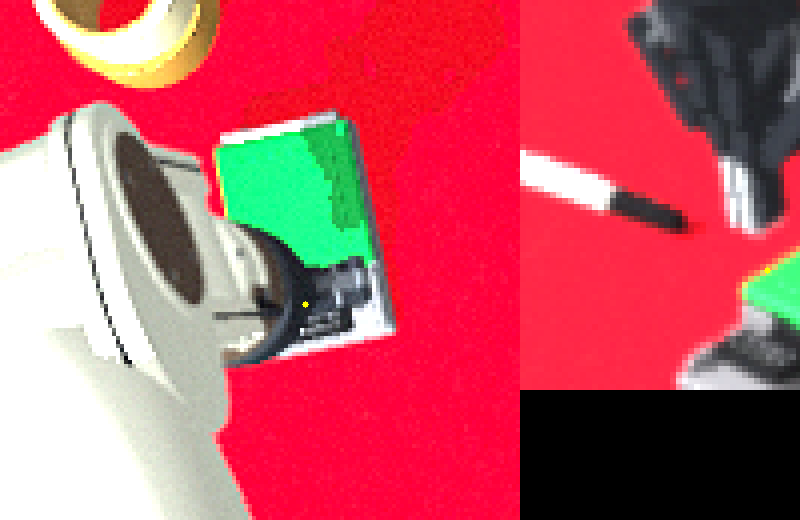

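Call:
arm_command([
  {"x": 0.0, "y": 0.001, "z": -0.006, "roll": -0.01, "fingers": 0},
  {"x": 0.01, "y": 0.001, "z": -0.005, "roll": 0, "fingers": 0},
  {"x": 0.01, "y": 0, "z": 0, "roll": 0, "fingers": 0},
  {"x": 0.005, "y": 0, "z": 0, "roll": 0, "fingers": 0},
  {"x": 0, "y": 0, "z": 0, "roll": 0, "fingers": 0},
])

```text
clock: 2.98
eef_pos: [0.4976, 0.2257, 0.0569]
tool_rot: [-0.085, 0.691, 0.092, 0.712]
ft_force: [-0.4, 0.4, -0.0]
grip_width: -0.0001
```

```bash
python3 - <<'E'
from h import *
rel(case(-72,0,40))
c=camera("scene"); f=c["frame"][:,:,::-1].copy()
p=get_obs()["eef_pos"]
q=proj(c,[p]);print(q)
s=cv2.resize(f[110:190,220:320],None,fx=7,fy=7,interpolation=cv2.INTER_NEAREST)
s=np.clip(s.astype(float)*2.2,0,255).astype(np.uint8)
for a in q: cv2.circle(s,(int((a[0]+.5-220)*7),int((a[1]+.5-110)*7)),3,(255,255,0),-1)
cv2.imwrite("pics/a4.png",s)
rel(case(-72,0,40))
E
```

```text
t 2.9833 case-pos mm [-69.7   1.1  56.9] F [-0.4  0.4 -0. ] axes x [ 0.027  0.013 -1.   ] y [-0.247  0.969  0.006]
tool shift mm (now) [16.8 -1.2 -2.8] roll 0.002 after roll [16.8 -1.2 -2.8] j6 0.18
[[263.67754547 161.81821079]]
t 3.0333 case-pos mm [-69.5   1.2  57.2] F [ 0.3 -0.4 -0.4] axes x [ 0.027  0.014 -1.   ] y [-0.247  0.969  0.006]
tool shift mm (now) [17.1 -1.3 -3. ] roll 0.002 after roll [17.1 -1.3 -3. ] j6 0.18
```

View pics/a4.png

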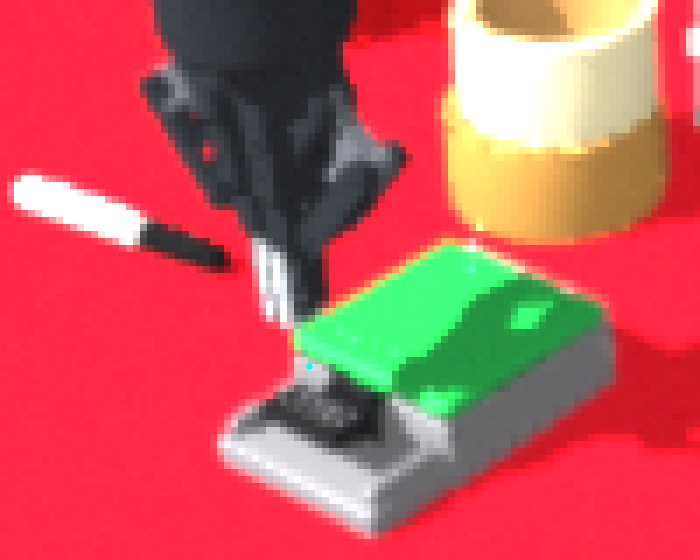

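Call:
arm_command([
  {"x": 0.012, "y": -0.001, "z": -0.003, "roll": 0, "fingers": 0},
  {"x": 0.003, "y": 0, "z": 0, "roll": 0, "fingers": 0},
])

```text
clock: 3.2
eef_pos: [0.4968, 0.2248, 0.0431]
tool_rot: [-0.084, 0.69, 0.092, 0.713]
ft_force: [-1.7, -0.7, -0.1]
grip_width: 0.0002
```

```bash
cat >> h.py <<'E'
def look(name):
    rel(case(-72,0,30))
    p=get_obs()["eef_pos"]; out=[]
    for n,(x0,y0,w,h),k in (("scene",(220,110,90,80),5),("top",(190,150,70,80),5)):
        c=camera(n); f=c["frame"][:,:,::-1].copy()
        q=proj(c,[p]); print(n,q.round(1))
        s=cv2.resize(f[y0:y0+h,x0:x0+w],None,fx=k,fy=k,interpolation=cv2.INTER_NEAREST)
        s=np.clip(s.astype(float)*2.2,0,255).astype(np.uint8)
        a=q[0];cv2.circle(s,(int((a[0]+.5-x0)*k),int((a[1]+.5-y0)*k)),3,(255,255,0),-1)
        out.append(s)
    cv2.imwrite(f"pics/{name}.png",np.hstack(out))
E
python3 -c "
from h import *
look('a5')"
```

```text
t 3.2 case-pos mm [-70.8   0.5  43.1] F [-1.7 -0.7 -0.1] axes x [ 0.03   0.015 -0.999] y [-0.247  0.969  0.007]
tool shift mm (now) [13.1 -0.5 -1.7] roll 0.002 after roll [13.1 -0.6 -1.7] j6 0.17
scene [[264.1 166.3]]
top [[228.5 210. ]]
```

View pics/a5.png

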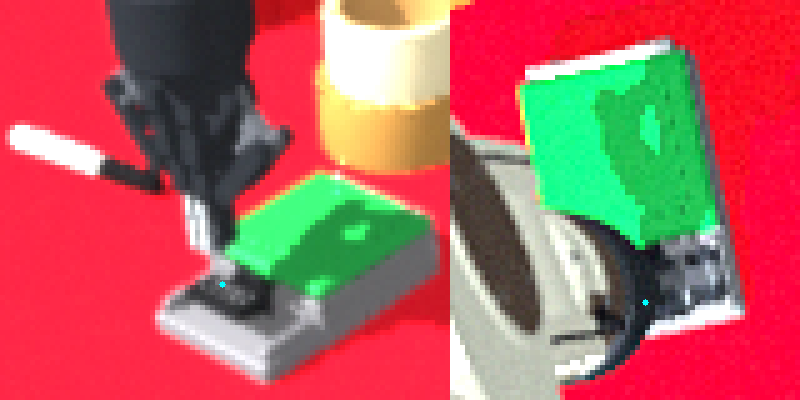

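Call:
arm_command([
  {"x": 0.008, "y": 0, "z": -0.002, "roll": 0, "fingers": 0},
])

```text
clock: 3.38
eef_pos: [0.4986, 0.226, 0.038]
tool_rot: [-0.083, 0.688, 0.093, 0.715]
ft_force: [-0.3, 0.7, 1.0]
grip_width: 0.0001
```

```bash
python3 -c "
from h import *
look('a6');rel(case(-72,0,30))"
```

```text
t 3.3833 case-pos mm [-68.7   1.2  38. ] F [-0.3  0.7  1. ] axes x [ 0.036  0.018 -0.999] y [-0.247  0.969  0.008]
tool shift mm (now) [ 7.8 -1.2 -3.6] roll 0.002 after roll [ 7.8 -1.2 -3.6] j6 0.18
scene [[264.6 167.5]]
top [[228.5 209.3]]
t 3.4833 case-pos mm [-71.7   0.7  35.4] F [-1.4 -0.  -0.4] axes x [ 0.031  0.015 -0.999] y [-0.247  0.969  0.007]
tool shift mm (now) [ 5.4 -0.7 -0.5] roll 0.002 after roll [ 5.4 -0.7 -0.5] j6 0.18
```

View pics/a6.png

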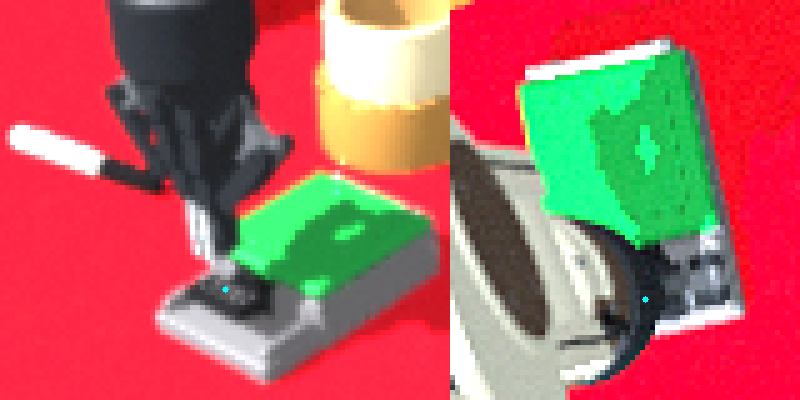

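Call:
arm_command([
  {"x": 0.008, "y": 0, "z": -0.001, "roll": 0, "fingers": 0},
  {"x": 0, "y": 0, "z": 0, "roll": 0, "fingers": 0},
])

```text
clock: 3.65
eef_pos: [0.4951, 0.2247, 0.0269]
tool_rot: [-0.084, 0.69, 0.092, 0.713]
ft_force: [-1.2, 0.3, 0.0]
grip_width: -0.0
```

```bash
python3 -c "
from h import *
look('a7');rel(case(-72,0,30))"
```

```text
t 3.65 case-pos mm [-72.4   0.8  26.9] F [-1.2  0.3  0. ] axes x [ 0.031  0.015 -0.999] y [-0.247  0.969  0.007]
tool shift mm (now) [-3.1 -0.8  0.5] roll 0.002 after roll [-3.1 -0.8  0.5] j6 0.18
scene [[264.1 171.4]]
top [[229.9 210.9]]
t 3.75 case-pos mm [-71.2   1.   28.2] F [ 0.9 -0.5  0.4] axes x [ 0.033  0.016 -0.999] y [-0.247  0.969  0.007]
tool shift mm (now) [-1.8 -1.  -0.8] roll 0.002 after roll [-1.8 -1.  -0.8] j6 0.18
```

View pics/a7.png

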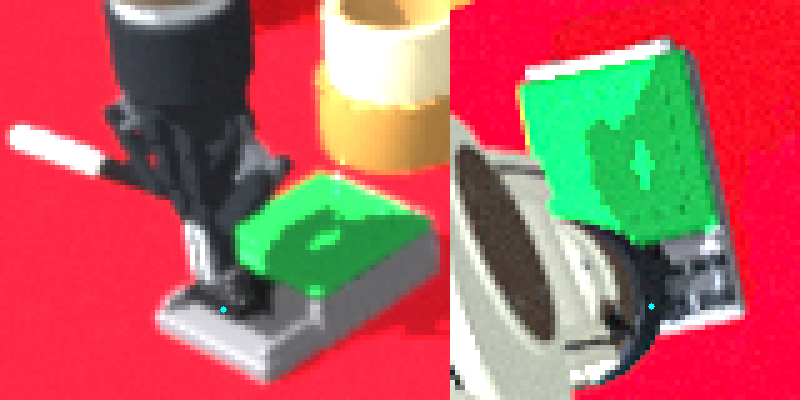

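Call:
arm_command([
  {"x": 0.006, "y": -0.001, "z": 0.002, "roll": 0, "fingers": 0},
  {"x": 0, "y": 0, "z": 0, "roll": 0, "fingers": 0},
])

```text
clock: 3.92
eef_pos: [0.4994, 0.2251, 0.0223]
tool_rot: [-0.084, 0.689, 0.092, 0.714]
ft_force: [-0.3, -0.4, 0.4]
grip_width: 0.0001
```

```bash
python3 -c "
from h import *
look('a8');rel(case(-70,0,20))"
```

```text
t 3.9167 case-pos mm [-68.2   0.1  22.3] F [-0.3 -0.4  0.4] axes x [ 0.034  0.017 -0.999] y [-0.248  0.969  0.008]
tool shift mm (now) [-7.8 -0.  -3.5] roll 0.002 after roll [-7.8 -0.1 -3.5] j6 0.17
scene [[265.6 172.1]]
top [[230.2 209.3]]
t 4.0167 case-pos mm [-67.9   0.3  23.1] F [ 0.2 -0.2 -0. ] axes x [ 0.035  0.017 -0.999] y [-0.248  0.969  0.008]
tool shift mm (now) [ 3.  -0.3 -2.2] roll 0.002 after roll [ 3.  -0.3 -2.2] j6 0.17
```

View pics/a8.png

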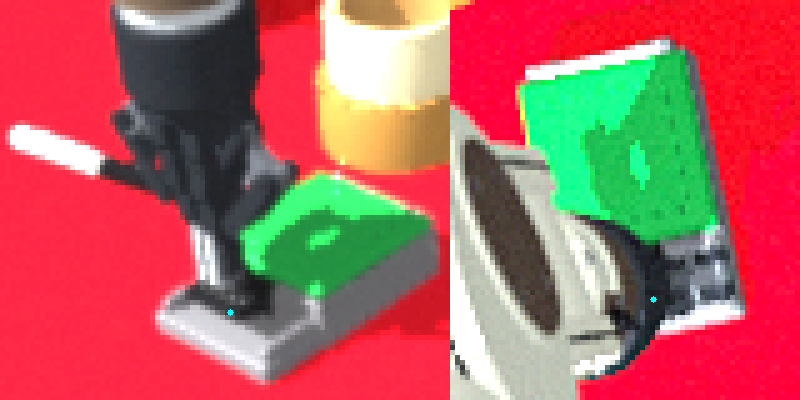

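Call:
arm_command([
  {"x": 0.006, "y": 0, "z": -0.002, "roll": 0, "fingers": 0},
  {"x": 0, "y": 0, "z": 0, "roll": 0, "fingers": 0},
])

```text
clock: 4.18
eef_pos: [0.4982, 0.225, 0.0169]
tool_rot: [-0.084, 0.688, 0.093, 0.715]
ft_force: [-0.2, 0.4, 0.2]
grip_width: 0.0
```

```bash
python3 -c "
from h import *
look('a9');rel(case(-70,0,20))"
```

```text
t 4.1833 case-pos mm [-69.3   0.4  16.9] F [-0.2  0.4  0.2] axes x [ 0.036  0.017 -0.999] y [-0.247  0.969  0.008]
tool shift mm (now) [-13.2  -0.2  -2.2] roll 0.002 after roll [-13.2  -0.2  -2.2] j6 0.17
scene [[265.4 173.8]]
top [[230.6 209.8]]
t 4.2833 case-pos mm [-68.3   0.5  17.9] F [-0.3  0.   1.5] axes x [ 0.038  0.018 -0.999] y [-0.247  0.969  0.008]
tool shift mm (now) [-2.2 -0.5 -1.6] roll 0.002 after roll [-2.2 -0.5 -1.6] j6 0.17
```

View pics/a9.png

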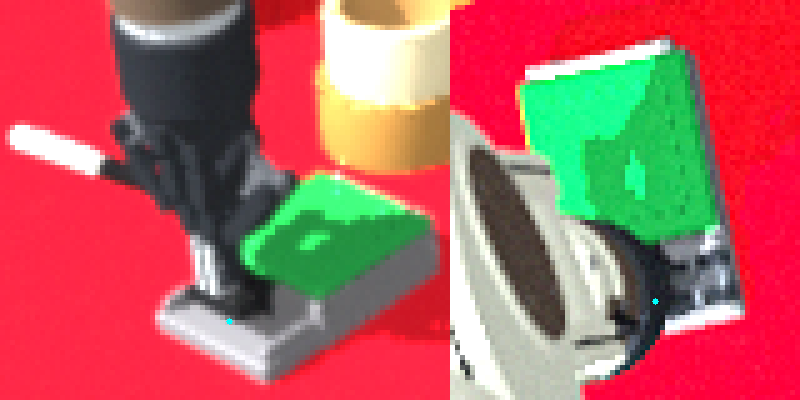

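Call:
arm_command([
  {"x": 0.005, "y": 0, "z": -0.004, "roll": 0, "fingers": 0},
  {"x": 0, "y": 0, "z": 0, "roll": 0, "fingers": 0},
])

```text
clock: 4.45
eef_pos: [0.4957, 0.2247, 0.0127]
tool_rot: [-0.083, 0.687, 0.093, 0.716]
ft_force: [-1.1, -0.4, 0.5]
grip_width: -0.0002
```

```bash
python3 -c "
from h import *
look('a10');rel(case(-70,0,20))"
```

```text
t 4.45 case-pos mm [-71.9   0.7  12.7] F [-1.1 -0.4  0.5] axes x [ 0.039  0.019 -0.999] y [-0.247  0.969  0.009]
tool shift mm (now) [-17.3  -0.5   0.6] roll 0.002 after roll [-17.3  -0.5   0.6] j6 0.18
scene [[264.8 175.4]]
top [[231.  210.9]]
t 4.55 case-pos mm [-70.6   0.8  13.6] F [0.6 0.2 0.5] axes x [ 0.041  0.019 -0.999] y [-0.247  0.969  0.009]
tool shift mm (now) [-6.4 -0.7  0.9] roll 0.002 after roll [-6.4 -0.7  0.9] j6 0.18
```

View pics/a10.png

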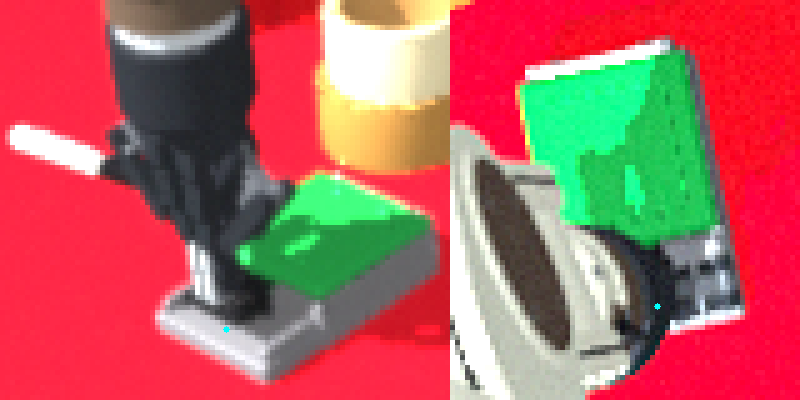

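```bash
python3 - <<'E'
from h import *
c=camera("scene"); f=c["frame"][:,:,::-1]
s=cv2.resize(f[140:188,238:298],None,fx=12,fy=12,interpolation=cv2.INTER_CUBIC)
s=(255*(s/255.)**.5).astype(np.uint8)
cv2.imwrite("pics/b1.png",s); rel(case(-72,0,10))
E
```

```text
t 4.6 case-pos mm [-70.4   0.8  13.7] F [ 0.8 -0.5  0.4] axes x [ 0.041  0.02  -0.999] y [-0.247  0.969  0.009]
tool shift mm (now) [ 3.7 -0.9 -1.8] roll 0.002 after roll [ 3.7 -0.9 -1.8] j6 0.18
```

View pics/b1.png

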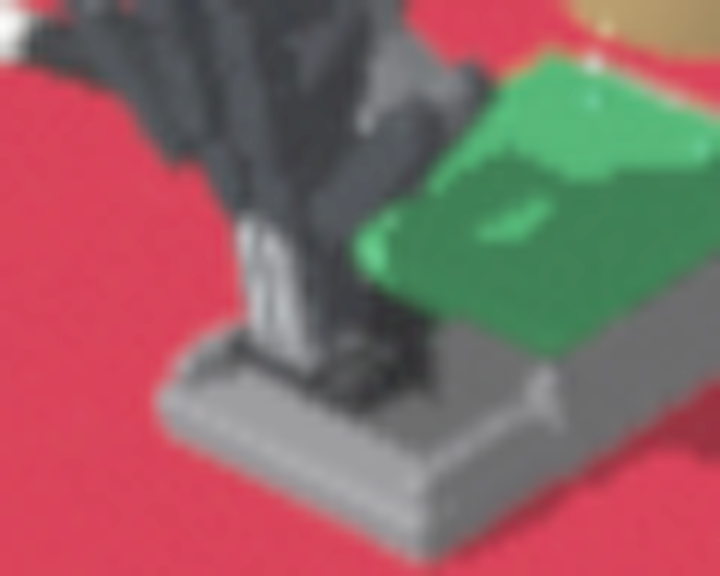

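Call:
arm_command([
  {"x": 0.005, "y": -0.005, "z": -0.004, "roll": 0, "fingers": 0},
  {"x": 0, "y": 0, "z": 0, "roll": 0, "fingers": 0},
])

```text
clock: 4.77
eef_pos: [0.495, 0.2196, 0.0087]
tool_rot: [-0.083, 0.686, 0.094, 0.717]
ft_force: [-0.6, -0.7, 0.3]
grip_width: 0.0
```

```bash
cat >> h.py <<'E'
def zoom(name):
    rel(case(-72,0,10))
    c=camera("scene"); f=c["frame"][:,:,::-1]
    s=cv2.resize(f[130:190,238:308],None,fx=9,fy=9,interpolation=cv2.INTER_CUBIC)
    cv2.imwrite(f"pics/{name}.png",(255*(s/255.)**.5).astype(np.uint8)); rel(case(-72,0,10))
E
python3 -c "
from h import *
zoom('b2')"
```

```text
t 4.7667 case-pos mm [-73.7  -4.1   8.7] F [-0.6 -0.7  0.3] axes x [ 0.042  0.02  -0.999] y [-0.248  0.969  0.009]
tool shift mm (now) [-1.2  4.1  1.8] roll 0.002 after roll [-1.2  4.1  1.8] j6 0.17
t 4.8167 case-pos mm [-72.8  -3.7   9.3] F [-0.1 -1.   0.8] axes x [ 0.043  0.021 -0.999] y [-0.248  0.969  0.01 ]
tool shift mm (now) [-0.6  3.7  0.9] roll 0.002 after roll [-0.6  3.7  0.9] j6 0.17
```

View pics/b2.png

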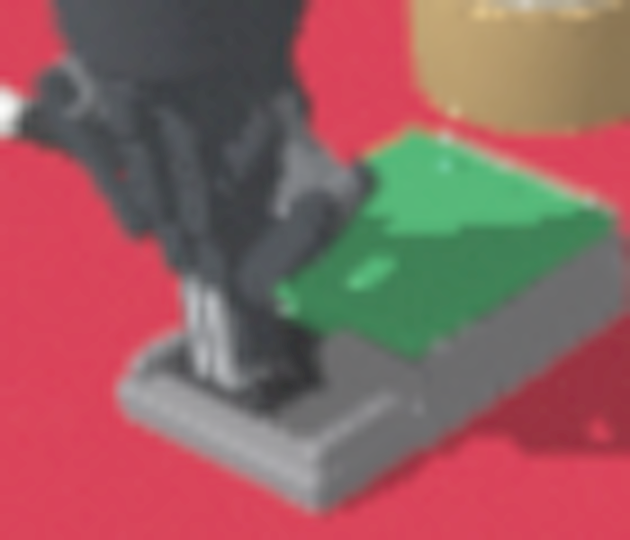

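Call:
arm_command([
  {"x": 0.005, "y": 0.001, "z": -0.002, "roll": 0, "fingers": 0},
  {"x": 0, "y": 0, "z": 0, "roll": 0, "fingers": 0},
])

```text
clock: 4.98
eef_pos: [0.4946, 0.2207, 0.0045]
tool_rot: [-0.082, 0.685, 0.094, 0.718]
ft_force: [-1.6, -0.0, 2.5]
grip_width: -0.0004
```

```bash
python3 -c "
from h import *
zoom('b3')"
```

```text
t 4.9833 case-pos mm [-73.9  -2.9   4.5] F [-1.6 -0.   2.5] axes x [ 0.045  0.022 -0.999] y [-0.247  0.969  0.01 ]
tool shift mm (now) [-5.3  3.   2.2] roll 0.002 after roll [-5.3  3.   2.2] j6 0.17
t 5.0333 case-pos mm [-73.6  -2.9   5. ] F [-0.7 -0.5  2.6] axes x [ 0.046  0.022 -0.999] y [-0.247  0.969  0.01 ]
tool shift mm (now) [-4.9  2.9  1.8] roll 0.002 after roll [-4.9  3.   1.8] j6 0.17
```

View pics/b3.png

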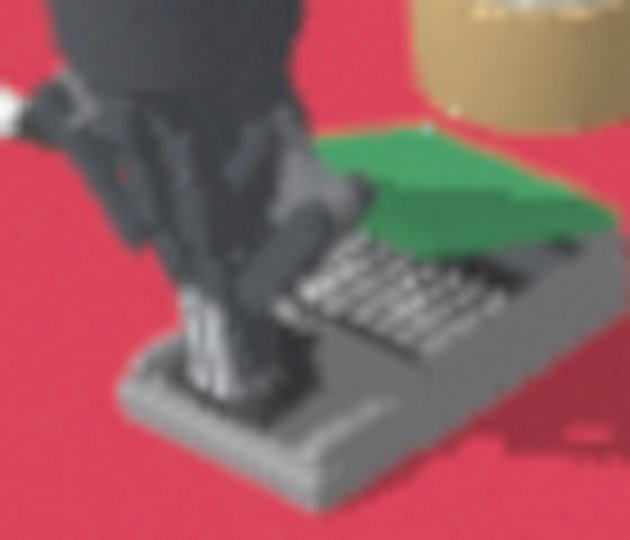

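Call:
arm_command([
  {"x": -0.02, "y": 0, "z": -0.005, "roll": 0, "fingers": 0},
  {"x": -0.03, "y": 0, "z": 0, "roll": 0, "fingers": 0},
  {"x": -0.03, "y": 0, "z": 0, "roll": 0, "fingers": 0},
  {"x": -0.03, "y": 0, "z": 0, "roll": 0, "fingers": 0},
  {"x": 0, "y": 0, "z": 0, "roll": 0, "fingers": 0},
  {"x": 0, "y": 0, "z": 0, "roll": 0, "fingers": 0},
])

```text
clock: 5.53
eef_pos: [0.4819, 0.2164, 0.1159]
tool_rot: [-0.083, 0.687, 0.093, 0.716]
ft_force: [-0.8, -0.9, -0.3]
grip_width: 0.0001
```

```bash
python3 -c "
from h import *
zoom('b4')
rel(case(-12,-2,100))"
```

```text
t 5.5333 case-pos mm [-87.2  -4.  115.9] F [-0.8 -0.9 -0.3] axes x [ 0.038  0.019 -0.999] y [-0.248  0.969  0.009]
tool shift mm (now) [106.5   3.   10.8] roll 0.002 after roll [106.5   3.1  10.8] j6 0.17
t 5.5833 case-pos mm [-86.5  -3.9 116.3] F [ 0.6  0.5 -0.7] axes x [ 0.04   0.02  -0.999] y [-0.248  0.969  0.009]
tool shift mm (now) [106.9   2.9   9.9] roll 0.002 after roll [106.9   2.9   9.9] j6 0.17
t 5.5833 case-pos mm [-86.5  -3.9 116.3] F [ 0.6  0.5 -0.7] axes x [ 0.04   0.02  -0.999] y [-0.248  0.969  0.009]
tool shift mm (now) [19.5  1.5 73.7] roll 0.002 after roll [19.5  1.7 73.7] j6 0.17
```

View pics/b4.png

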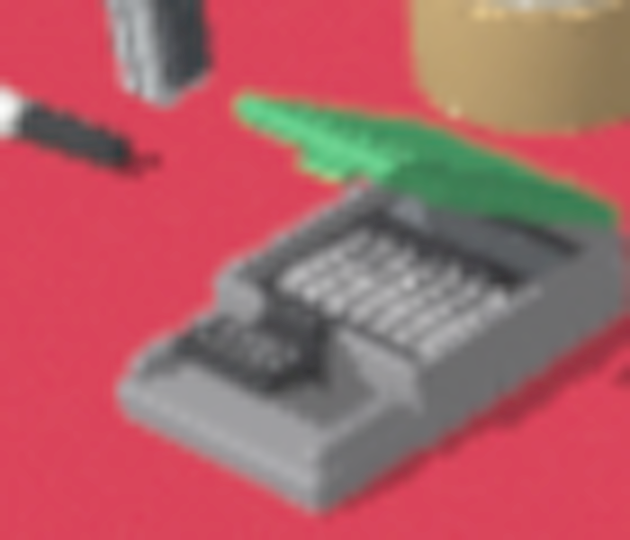

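```bash
python3 - <<'E'
from h import *
c=camera("scene"); print(proj(c,[case(-23,45,90),case(-23,-45,90),case(-86,-4,142),case(-86,-4,130),case(-86,-4,116)]).round(1))
f=c["frame"][:,:,::-1];cv2.imwrite("pics/b5.png",cv2.resize(f[80:200,200:340],None,fx=5,fy=5,interpolation=cv2.INTER_CUBIC))
c=camera("top");f=c["frame"][:,:,::-1];cv2.imwrite("pics/b6.png",cv2.resize(f[120:240,160:280],None,fx=5,fy=5,interpolation=cv2.INTER_CUBIC))
print(proj(c,[case(-23,45,90),case(-23,-45,90)]).round(1))
E
```

```text
[[263.3 139.7]
 [286.5 149.9]
 [257.3 138.3]
 [257.8 142.2]
 [258.4 146.7]]
[[203.1 194.3]
 [238.4 186.5]]
```

View pics/b5.png

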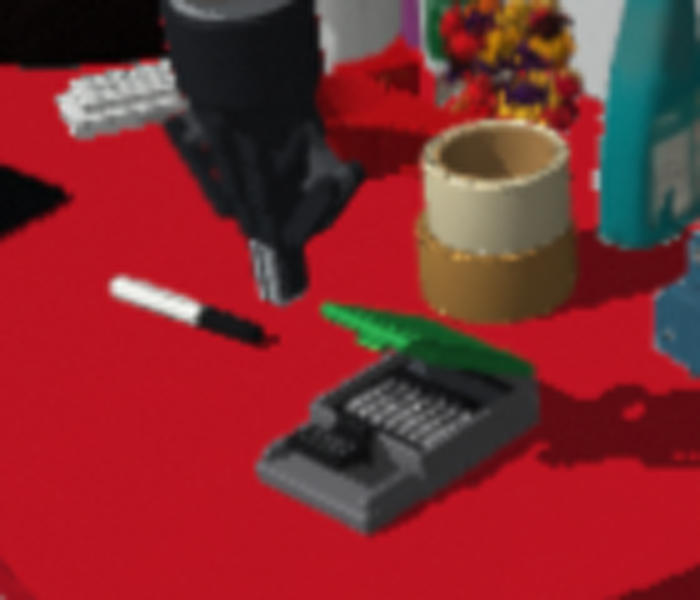

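View pics/b6.png

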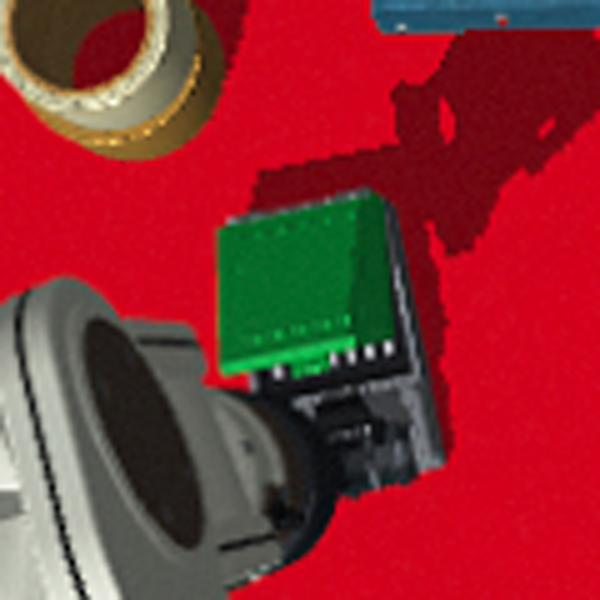

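Call:
arm_command([
  {"x": 0, "y": 0.001, "z": 0.03, "roll": 0, "fingers": 0},
  {"x": 0, "y": 0.001, "z": 0.03, "roll": 0, "fingers": 0},
  {"x": 0, "y": 0, "z": 0.02, "roll": 0, "fingers": 0},
  {"x": 0, "y": 0, "z": 0, "roll": 0, "fingers": 0},
  {"x": 0, "y": 0, "z": 0, "roll": 0, "fingers": 0},
])

```text
clock: 6.1
eef_pos: [0.5521, 0.2351, 0.1064]
tool_rot: [-0.086, 0.695, 0.091, 0.708]
ft_force: [-1.5, -0.8, -0.6]
grip_width: 0.0002
```

```bash
python3 -c "
from h import *
zoom('c1')
rel(case(-6,-2,70))"
```

```text
t 6.1 case-pos mm [-14.6  -3.1 106.4] F [-1.5 -0.8 -0.6] axes x [ 0.016  0.01  -1.   ] y [-0.248  0.969  0.006]
tool shift mm (now) [ 95.4   2.8 -59.2] roll 0.003 after roll [ 95.4   2.6 -59.2] j6 0.15
t 6.15 case-pos mm [-14.9  -3.2 106.2] F [ 1.3 -0.1 -0.9] axes x [ 0.016  0.01  -1.   ] y [-0.248  0.969  0.005]
tool shift mm (now) [ 95.1   2.9 -58.8] roll 0.003 after roll [ 95.1   2.7 -58.8] j6 0.15
t 6.15 case-pos mm [-14.9  -3.2 106.2] F [ 1.3 -0.1 -0.9] axes x [ 0.016  0.01  -1.   ] y [-0.248  0.969  0.005]
tool shift mm (now) [36.3  1.   8.3] roll 0.003 after roll [36.3  1.   8.3] j6 0.15
```

View pics/c1.png

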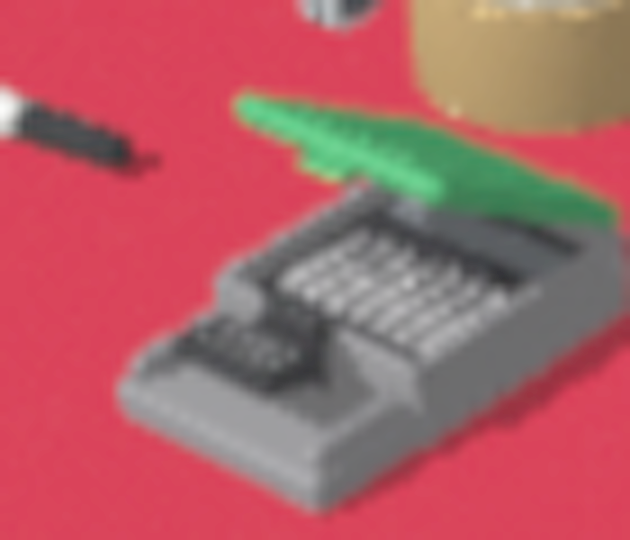

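Call:
arm_command([
  {"x": 0.018, "y": 0, "z": 0.005, "roll": 0, "fingers": 0},
  {"x": 0.018, "y": 0, "z": 0.003, "roll": 0, "fingers": 0},
  {"x": 0, "y": 0, "z": 0, "roll": 0, "fingers": 0},
  {"x": 0, "y": 0, "z": 0, "roll": 0, "fingers": 0},
])

```text
clock: 6.48
eef_pos: [0.5553, 0.2359, 0.0674]
tool_rot: [-0.087, 0.698, 0.091, 0.705]
ft_force: [-0.1, -0.0, -0.2]
grip_width: -0.0001
```

```bash
python3 -c "
from h import *
zoom('c2')
rel(case(-6,-2,40))"
```

```text
t 6.4833 case-pos mm [-11.3  -3.2  67.4] F [-0.1 -0.  -0.2] axes x [ 0.01   0.007 -1.   ] y [-0.249  0.969  0.005]
tool shift mm (now) [ 56.8   3.1 -61.3] roll 0.004 after roll [ 56.8   2.9 -61.4] j6 0.15
t 6.5333 case-pos mm [-11.8  -3.2  67.2] F [-1.2 -0.7 -0.5] axes x [ 0.009  0.007 -1.   ] y [-0.249  0.969  0.004]
tool shift mm (now) [ 56.6   3.2 -60.8] roll 0.004 after roll [ 56.6   3.  -60.8] j6 0.15
t 6.5333 case-pos mm [-11.8  -3.2  67.2] F [-1.2 -0.7 -0.5] axes x [ 0.009  0.007 -1.   ] y [-0.249  0.969  0.004]
tool shift mm (now) [27.3  1.1  5.5] roll 0.004 after roll [27.3  1.1  5.5] j6 0.15
```

View pics/c2.png

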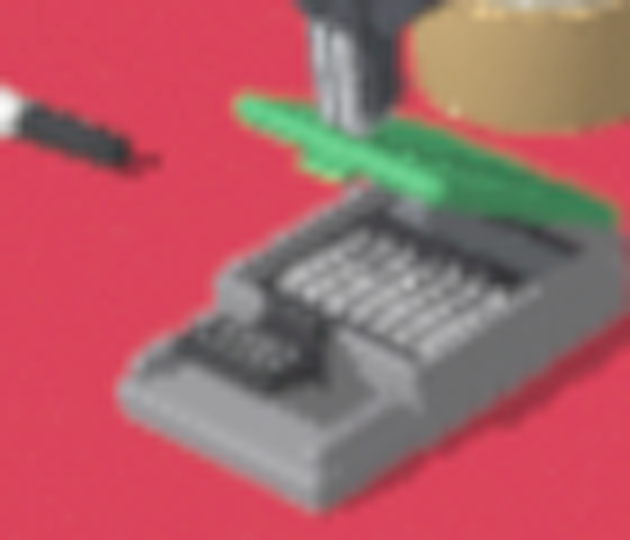

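Call:
arm_command([
  {"x": 0, "y": 0, "z": 0.009, "roll": 0, "fingers": 0},
  {"x": 0.008, "y": 0.0, "z": 0.003, "roll": 0, "fingers": 0},
  {"x": 0.008, "y": 0, "z": 0.0, "roll": 0, "fingers": 0},
])

```text
clock: 6.78
eef_pos: [0.567, 0.2393, 0.0549]
tool_rot: [-0.086, 0.697, 0.091, 0.706]
ft_force: [-0.3, -0.4, 2.0]
grip_width: 0.0001
```

```bash
python3 -c "
from h import *
zoom('c3')
rel(case(-6,-2,15))"
```

```text
t 6.7833 case-pos mm [ 0.9 -2.7 54.9] F [-0.3 -0.4  2. ] axes x [ 0.013  0.009 -1.   ] y [-0.249  0.968  0.005]
tool shift mm (now) [ 43.8   2.8 -73.5] roll 0.004 after roll [ 43.8   2.5 -73.5] j6 0.15
t 6.8333 case-pos mm [-0.  -2.8 53.3] F [ 1.3  0.4 -0.7] axes x [ 0.011  0.008 -1.   ] y [-0.249  0.968  0.005]
tool shift mm (now) [ 42.3   2.9 -72.5] roll 0.004 after roll [ 42.3   2.6 -72.5] j6 0.15
t 6.8333 case-pos mm [-0.  -2.8 53.3] F [ 1.3  0.4 -0.7] axes x [ 0.011  0.008 -1.   ] y [-0.249  0.968  0.005]
tool shift mm (now) [38.2  0.6 -6.5] roll 0.004 after roll [38.2  0.6 -6.5] j6 0.15
```

View pics/c3.png

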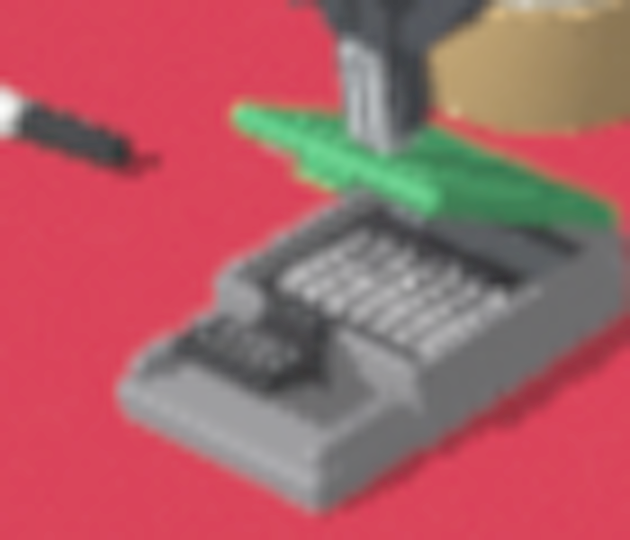

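Call:
arm_command([
  {"x": 0.01, "y": 0, "z": -0.003, "roll": 0, "fingers": 0},
  {"x": 0.01, "y": 0.0, "z": -0.002, "roll": 0, "fingers": 0},
  {"x": 0.008, "y": 0, "z": 0.0, "roll": 0, "fingers": 0},
])

```text
clock: 7.08
eef_pos: [0.5621, 0.2385, 0.0266]
tool_rot: [-0.086, 0.696, 0.092, 0.707]
ft_force: [-1.2, -0.1, 2.5]
grip_width: 0.0001
```

```bash
python3 -c "
from h import *
zoom('c4')
rel(case(-6,-2,15))"
```

```text
t 7.0833 case-pos mm [-4.  -2.3 26.6] F [-1.2 -0.1  2.5] axes x [ 0.015  0.01  -1.   ] y [-0.25   0.968  0.006]
tool shift mm (now) [ 15.5   2.5 -68.2] roll 0.004 after roll [ 15.5   2.2 -68.2] j6 0.15
t 7.1333 case-pos mm [-5.  -2.4 24.7] F [ 0.5 -0.6  0. ] axes x [ 0.013  0.009 -1.   ] y [-0.25   0.968  0.005]
tool shift mm (now) [ 13.7   2.6 -67.2] roll 0.004 after roll [ 13.7   2.3 -67.2] j6 0.15
t 7.1333 case-pos mm [-5.  -2.4 24.7] F [ 0.5 -0.6  0. ] axes x [ 0.013  0.009 -1.   ] y [-0.25   0.968  0.005]
tool shift mm (now) [ 9.7  0.4 -1.1] roll 0.004 after roll [ 9.7  0.4 -1.1] j6 0.15
```

View pics/c4.png

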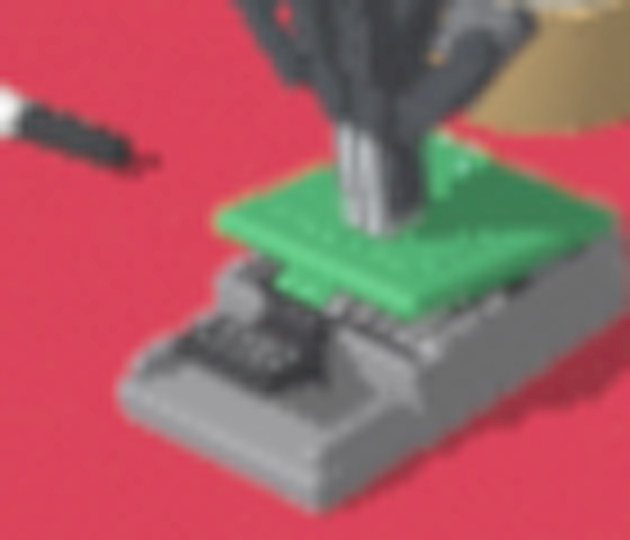

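Call:
arm_command([
  {"x": 0.005, "y": 0, "z": -0.003, "roll": 0, "fingers": 0},
  {"x": 0.005, "y": 0.0, "z": -0.001, "roll": 0, "fingers": 0},
])

```text
clock: 7.3
eef_pos: [0.5601, 0.238, 0.0161]
tool_rot: [-0.086, 0.694, 0.092, 0.709]
ft_force: [-1.9, -1.2, 8.4]
grip_width: -0.0
```

```bash
python3 -c "
from h import *
zoom('c5')
rel(case(-6,-2,15))"
```

```text
t 7.3 case-pos mm [-6.1 -2.3 16.1] F [-1.9 -1.2  8.4] axes x [ 0.019  0.011 -1.   ] y [-0.249  0.968  0.006]
tool shift mm (now) [  4.7   2.5 -66. ] roll 0.004 after roll [  4.7   2.3 -66. ] j6 0.15
t 7.35 case-pos mm [-6.2 -2.3 15.9] F [-2.8 -1.2 12.3] axes x [ 0.019  0.011 -1.   ] y [-0.249  0.968  0.006]
tool shift mm (now) [  4.5   2.5 -65.9] roll 0.004 after roll [  4.5   2.2 -66. ] j6 0.15
t 7.35 case-pos mm [-6.2 -2.3 15.9] F [-2.8 -1.2 12.3] axes x [ 0.019  0.011 -1.   ] y [-0.249  0.968  0.006]
tool shift mm (now) [0.9 0.2 0.1] roll 0.004 after roll [0.9 0.2 0.1] j6 0.15
```

View pics/c5.png

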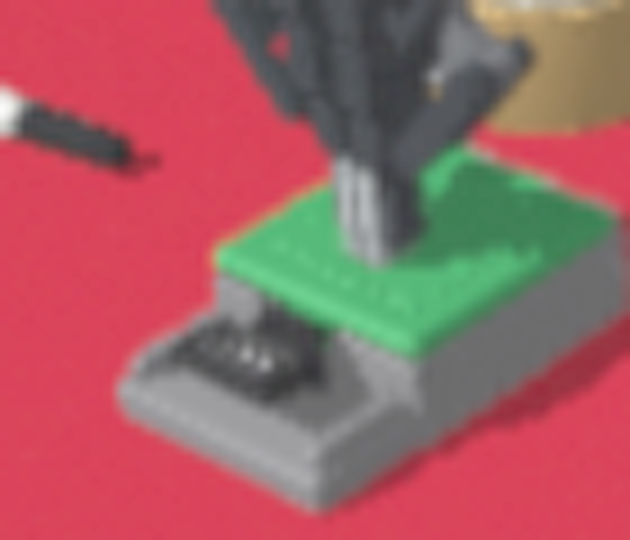

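Call:
arm_command([
  {"x": 0.003, "y": 0, "z": 0, "roll": 0, "fingers": 0},
  {"x": 0.001, "y": 0.0, "z": 0, "roll": 0, "fingers": 0},
])

```text
clock: 7.52
eef_pos: [0.5602, 0.238, 0.0162]
tool_rot: [-0.086, 0.694, 0.092, 0.709]
ft_force: [-2.9, -1.5, 7.5]
grip_width: 0.0001
```

```bash
python3 -c "
from h import *
zoom('c6')"
```

```text
t 7.5167 case-pos mm [-6.1 -2.3 16.2] F [-2.9 -1.5  7.5] axes x [ 0.021  0.011 -1.   ] y [-0.249  0.968  0.006]
tool shift mm (now) [  4.7   2.5 -66.1] roll 0.004 after roll [  4.7   2.2 -66.1] j6 0.15
t 7.5667 case-pos mm [-6.1 -2.3 16. ] F [-3.1 -2.   9. ] axes x [ 0.021  0.011 -1.   ] y [-0.249  0.968  0.006]
tool shift mm (now) [  4.5   2.5 -66.1] roll 0.004 after roll [  4.5   2.2 -66.1] j6 0.15
```

View pics/c6.png

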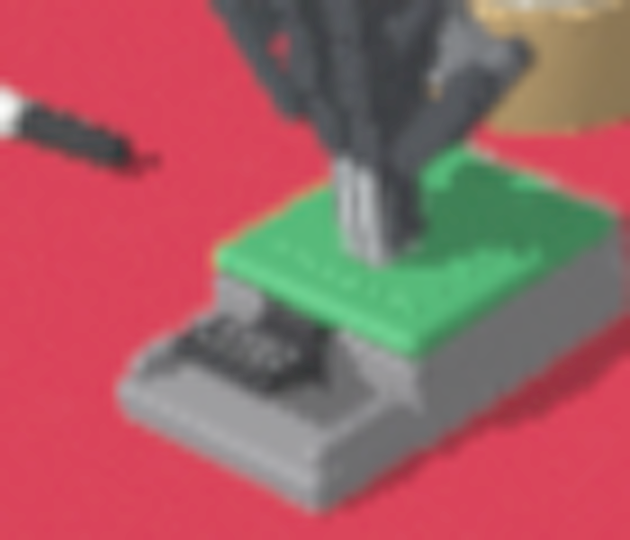

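Call:
arm_command([
  {"x": -0.012, "y": 0, "z": 0, "roll": 0, "fingers": 0},
  {"x": 0, "y": 0.0, "z": 0, "roll": 0, "fingers": 0},
  {"x": -0.03, "y": 0.0, "z": 0, "roll": 0, "fingers": 0},
  {"x": -0.03, "y": 0.0, "z": 0, "roll": 0, "fingers": 0},
  {"x": -0.03, "y": 0.0, "z": 0, "roll": 0, "fingers": 0},
  {"x": -0.03, "y": 0.0, "z": 0, "roll": 0, "fingers": 0},
  {"x": 0, "y": 0.0, "z": 0, "roll": 0, "fingers": 0},
  {"x": 0, "y": 0.0, "z": 0, "roll": 0, "fingers": 0},
  {"x": 0, "y": 0.0, "z": 0, "roll": 0, "fingers": 0},
  {"x": 0, "y": 0.0, "z": 0, "roll": 0, "fingers": 0},
  {"x": 0, "y": 0.0, "z": 0, "roll": 0, "fingers": 0},
  {"x": 0, "y": 0.0, "z": 0, "roll": 0, "fingers": 0},
  {"x": 0, "y": 0.0, "z": 0, "roll": 0, "fingers": 0},
  {"x": 0, "y": 0.0, "z": 0, "roll": 0, "fingers": 0},
])

```text
clock: 8.73
eef_pos: [0.5502, 0.2337, 0.1387]
tool_rot: [-0.088, 0.701, 0.09, 0.702]
ft_force: [0.3, -0.3, 0.1]
grip_width: -0.0004
```

```bash
python3 - <<'E'
from h import *
zoom('d1')
c=camera("scene");cv2.imwrite("pics/d2.png",c["frame"][:,:,::-1])
print(proj(c,[case(-42,45,41),case(-42,-45,41)]).round(1))
E
```

```text
t 8.7333 case-pos mm [-16.8  -4.  138.7] F [ 0.3 -0.3  0.1] axes x [ 0.001  0.003 -1.   ] y [-0.249  0.968  0.003]
tool shift mm (now) [128.6   3.9 -55.3] roll 0.004 after roll [128.6   3.6 -55.4] j6 0.15
t 8.7833 case-pos mm [-17.   -4.  138.6] F [-0.3 -0.1 -0.9] axes x [ 0.     0.003 -1.   ] y [-0.249  0.968  0.003]
tool shift mm (now) [128.5   3.9 -55.2] roll 0.004 after roll [128.5   3.7 -55.2] j6 0.15
[[260.3 157.2]
 [283.1 167.9]]
```

View pics/d1.png

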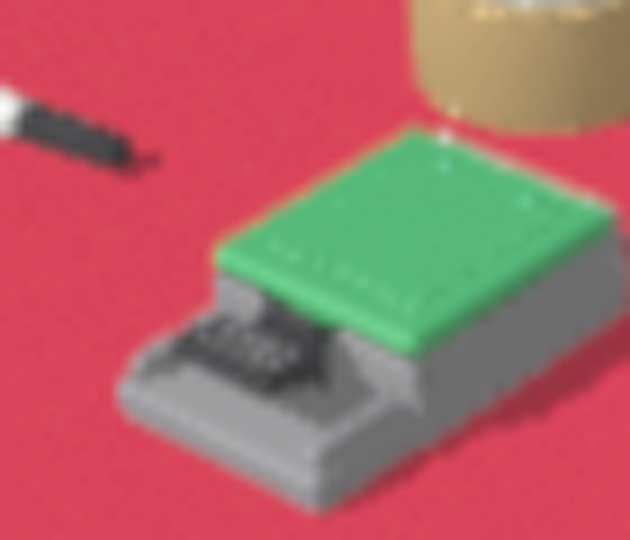

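View pics/d2.png

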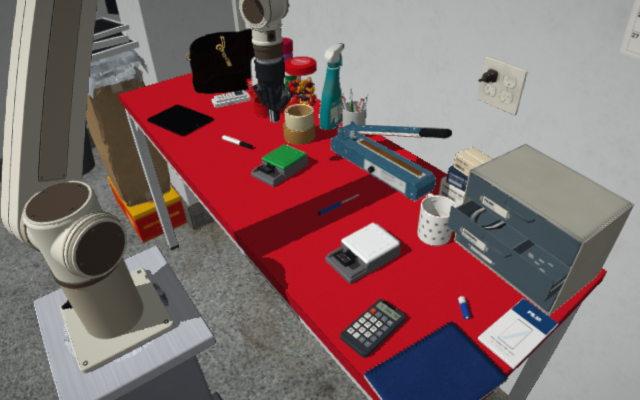

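The lid has stayed shut for about 1 s with the arm clear. The button is at rest and the white case, at about (364,248), is still shut. I'm handing in.

```bash
python3 -c "
from workcell import job_done
print(job_done())"
```

```text
the job is handed in; nothing more can be done
None
```

I tested the green case's latch: the lid sprang fully open when I pressed the thumb button, then snapped shut when I pushed it down, and it stayed latched. I handed the job in at about 8.8 s.

- **Opening:** I pressed the button with the shut fingers at about 2.5 N. The lid's front corner was then within 1 px of its predicted fully open position in both views.
- **Closing:** I pushed near case x −5 mm, with readings up to about 12 N. The button dipped and came back up, which is what the latch snapping should look like.
- **Last check:** about 1 s after I lifted clear, the force was about 0 and the lid's front corners looked the same as at the start. The button was up, the white case was shut and nothing else had moved.
- **What disagreed:** the fingertips were about 26 mm higher than the reported tool point. It showed in the scene view and in where contact came, and I did not find the cause. I went by the pictures and the force instead of the stated heights. The case's position also differed by about 4–6 mm between the two cameras, which did not affect the job.

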